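Close the draw latch on the gluing jig

TASK

Clamp the timber off-cut that lies in the gluing jig: take the spring loop of the draw latch by its red barrel, lay its crossbar down behind the hooked steel keeper on the sliding jaw and draw it back gently, with no more than a few newtons, until you feel it seat under the keeper's lip. Then let go of the barrel and push the red lever over, past its toggle point, until it snaps down onto its rubber rest, with the loop still hooked. Do not wrench the keeper while hooking, do not bear down hard on the lever once it is on its rest, and leave the other things on the bench where they are.

Things in the scene. Friction and masses are not known exactly. Their poses are not given: they have to be found in the camera images.
- jig: fixed wooden gluing jig on a 238 x 130 x 12 mm plywood plate. Origin on the worktop under the lever's pin; +x runs from latch to jaw, y across, z up. Along x (mm): rubber-topped rest post at -62; wooden fence -30 to +15, top at z = 62, with the latch's two steel ears (z to 90); the off-cut; the sliding jaw. Lever and loop lie on the centre plane y = 0 and move only in it.
- lever_pin (a point): axis of the lever's pin, along the jig's y, at x = 0, z = 83 mm of the jig.
- lever (a joint): angle (rad) of the red lever about its pin: 0 level towards the keeper (jig's +x), pi/2 upright, pi level towards -x; grows as the lever is thrown. Light friction holds it; it follows a pulled loop. With the loop hooked the push rises to 4 to 8 N (80 mm from the pin), fades to nothing at the toggle point near 3.0, and past 3.06 the lever snaps to the rest (3.17 to 3.26).
- lever_tip (a point): end of the lever. The lever is straight, 108 mm long from its pin; the red grip spans 42 to 108 mm from the pin, 20 mm wide (y), 12 mm thick. The loop's pin lies in the lever, 22 mm from the lever's pin.
- loop: U-shaped steel loop, rods 40 mm apart, hinged on the loop's pin in the lever. Origin on that pin, x along the rods. Its crossbar (7 mm round, 40 mm long, along y) lies at x = 92 mm, z = 0 when unstretched. The hinge is stiff: the loop stays where it is left and turns with the lever, which lifts the crossbar off unless it is already caught under the keeper's lip.
- loop_grip (a point): centre of the red barrel (16 mm diameter, 24 mm long, axis along y) for taking the loop. It stands on a thin stem: in the loop's axes 10 mm beyond (x) and 36 mm above (z) the crossbar's axis. Best pinched on its two flat ends (24 mm apart, along y); the loop can then pivot between the fingers. Moving it against the hinges takes 3 to 6 N.
- crossbar (a joint): how far the spring-loaded crossbar, with the barrel, is drawn out of the loop (m): 0 unstretched, 1.8 N per mm; 6 to 26 mm when the latch is closed.
- jaw: wooden sliding jaw, 65 x 90 x 50 mm, on the jig; origin under its middle. It slides along the jig's x (about 2 N friction) and comes about 1 to 2 mm towards the fence before it meets the off-cut. It carries the steel keeper: an upright post, 7 mm thick, 16 mm wide (y), with a lip at its top that reaches 4.5 mm beyond the post's +x face; lip underside 11.5 mm, top 16.5 mm above the jaw's top.
- jaw_top (a point): middle of the jaw's top face, 62 mm above the worktop; the bare flat top ends 31 mm further in +x. The crossbar must lie on the post's +x side, under the lip. The keeper is adjustable and its setting is not measured: the post's +x face stands anywhere from x = -15 to +1 mm of this point (lip's end 4.5 mm beyond the face).
- rest: black rubber pad, 20 mm diameter, on the adjustable screw post under the closed lever; origin at the centre of its top face, which is set anywhere from 69 to 75 mm above the worktop.
- workpiece: timber off-cut, 40 x 100 x 45 mm, standing loose on the jig's plate between fence and jaw, 1 to 2 mm clear in all; origin under its centre.
- glue_bottle: white glue bottle with a green cap, 66 mm diameter, 157 mm tall, loose bystander; origin under its centre.
- tape_measure: yellow tape measure, 82 x 33 x 69 mm, loose bystander; origin underneath.
- spare_block: timber block, 60 x 85 x 45 mm, loose bystander; origin under its centre.
There are look-alikes about, which are no part of the job. What is shaped like the workpiece but pink is not meant.

How it is judged:
By the outcome, as a careful person would: the job done as asked, in the order asked, and still so for the second after the job is handed in, with the robot touching nothing.
It also fails if it takes over 59 s, if anything falls off the work surface, if the arm or the gripper's body presses on something with over 40 N, if the wrist force passes 120 N, or if a joint passes its speed limit or range.

ROBOT

A 6-joint arm with a two-finger parallel gripper is mounted at the origin on a cart in front of the work surface, level with it; the furniture and walls round the work are solid. World frame = base frame: x ahead of the robot, y to its left, z up, the work surface at z = 0. Lengths are in m, angles in degrees, forces in N, time in s.
With the tool pointing down it reaches from about 0.3 to 0.85 m from the base axis. Payload 5.4 kg.
Tool frame: the origin (TCP) lies on the centre line of the jaws, within the pads' length; the fingertips stand 25 mm ahead of it and the grasp point (between the pads) lies 6 mm ahead of it; z points along the fingers, y is the line along which they close (so a half turn about z gives the same grasp; the last joint's range is limited). The gripper opens to 85 mm and grips with 20 to 120 N. Pads are 22 mm wide; open, the fingers measure 114 mm over their backs; the gripper's body (76 mm by 85 mm) begins 54 mm behind the grasp point. The pads swing forward as they close: fully open they stand 13 mm farther back than shut.
Start: joints at [-82.97, 9.076, 91.501, -0, 79.423, -12.038], TCP at [0.188, -0.543, 0.235] pointing down, gripper open.
Joint ranges: [-166.64, 166.64], [-54.1, 131.32], [10.49, 154.53], [-73.88, 253.88], [9.74, 151.15], [-171.62, 171.62]. Speed limits (degrees/s): [147.25, 147.25, 180, 180, 180, 180].

INTERFACE

Orientations are given as [roll, pitch, yaw] about the fixed x, y, z axes, in that order (R = Rz(yaw) Ry(pitch) Rx(roll)).
In Python, from station import movep, servo_line, goto_joints, grip, sleep, ik, observe, snapshot, get_calibration, PlanningError, finish_job gives the robot as it stands. Calls block until the motion is done:
- movep(position, orientation): joint-space move of the TCP to a pose.
- servo_line(position, rot=None, speed=0.15, guard=None): straight line of the TCP; rot=None keeps the orientation; speed is the mean speed in m/s. With guard (N) it stops when the force on the tool has changed by that much, and returns True; else False.
- goto_joints(angles): joint-space move.
- grip(opening, squeeze=None): finger opening in m; squeeze is the grip in N (None keeps the last); returns when the fingers have stopped.
- sleep(seconds).
- ik(position, orientation): joint angles nearest the present ones, or None.
- observe(): the state.
- snapshot(name): name is "side" or "top"; returns the picture (480x640x3 uint8, red, green, blue); there is no depth.
- get_calibration(name): a dict with "mtx" (3x3 intrinsics, pixels), "k1" (the pictures are not rectified: a ray, as slopes to the right and down, at radius r is drawn at 1 + k1 r^2 times it, then the intrinsics apply), "world_to_cam" (4x4, takes a point from world to camera coordinates). Camera axes: x right, y down, z forward; pixel columns grow to the right and rows downward; lengths in m; the calibration is good to about 2 mm. A picture is of the moment at which its call begins. get_calibration takes no time and is no camera call.
A pose or a line that the arm cannot do raises PlanningError and nothing moves.
- finish_job(): hands the job in; it is judged then, once.
The state is a dict: "t": time; "joints": joint angles; "qvel": joint speeds; "joint_torque": joint torques, N m; "position": TCP position; "orientation": TCP orientation; "wrist_force": force on the tool from outside, world axes, zero at the start; "wrist_torque": the same for the moment, N m; "gripper_width": finger opening in m; "finger_force": force on a finger pad.
Only numpy, scipy, OpenCV 4.12 (cv2) and the standard library are available. Lean on these libraries where they do the work, as an engineer would, in place of code of your own. Each camera call takes 0.05 s, during which the arm holds its last target. There are 200 camera calls.

## Working session

There is one attempt and no reset: what is moved stays moved. The work goes in short steps, each a Python script; the robot and the scene stay as the last script left them, time stands still between calls to the robot, and variables do not carry over. Pictures are saved under pics/ and viewed, at most 10 in all, crops included, and the job is handed in when it is done.

```bash
ls; mkdir -p pics; python3 - <<'E'
from station import *
import cv2
for n in("side","top"):
    cv2.imwrite(f"pics/{n}0.png",snapshot(n)[:,:,::-1]); c=get_calibration(n); print(n,c)
s=observe(); print(s["t"],s["position"],s["orientation"],s["wrist_force"])
E
```

```text
pics
side {'mtx': array([[478.17903719,   0.        , 321.78860528],
       [  0.        , 478.17903719, 237.40491216],
       [  0.        ,   0.        ,   1.        ]]), 'k1': 0.01851058174283192, 'world_to_cam': array([[-0.96474802, -0.2631304 ,  0.00486254,  0.56359118],
       [-0.1094569 ,  0.38437601, -0.91666475,  0.1577299 ],
       [ 0.23933332, -0.88488275, -0.39962744,  1.25660488],
       [ 0.        ,  0.        ,  0.        ,  1.        ]])}
top {'mtx': array([[535.28650406,   0.        , 317.1655959 ],
       [  0.        , 535.28650406, 237.93794457],
       [  0.        ,   0.        ,   1.        ]]), 'k1': -0.004070987901240749, 'world_to_cam': array([[-0.07475719, -0.99719944, -0.00215574,  0.04227023],
       [-0.97228092,  0.07336906, -0.22200627,  0.57537824],
       [ 0.2215427 , -0.01450058, -0.97504285,  1.61855122],
       [ 0.        ,  0.        ,  0.        ,  1.        ]])}
0.1 [ 0.18776123 -0.5429041   0.23390828] [-1.79904800e+02 -2.19659889e-02  1.90661755e+01] [ 0.20605849 -0.79287924 -0.41446588]
```

View pics/side0.png

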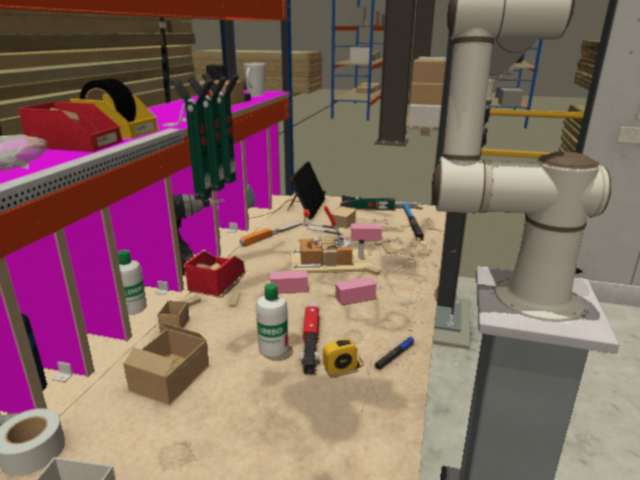

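View pics/top0.png

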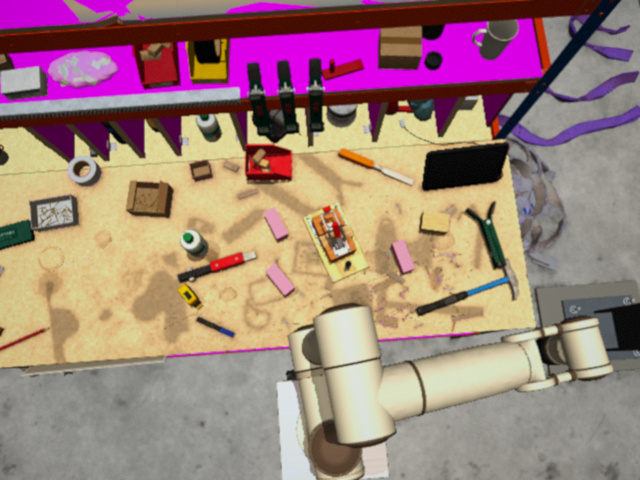

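The jig is at top (337,240) and side (335,255). The pink blocks at top (276,224), (279,280) and (402,256) are look-alikes. The timber block at (434,222) is the spare block. I'll enlarge the jig to confirm.

```bash
python3 - <<'E'
import cv2, numpy as np
t=cv2.imread("pics/top0.png")[196:286,295:385]; s=cv2.imread("pics/side0.png")[215:285,280:390]
a=cv2.resize(t,(400,400),interpolation=cv2.INTER_CUBIC); b=cv2.resize(s,(400,255),interpolation=cv2.INTER_CUBIC)
o=np.zeros((400,800,3),np.uint8); o[:,:400]=a; o[:255,400:]=b
cv2.imwrite("pics/crop1.png",o)
E
```

```text
(no output)
```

View pics/crop1.png

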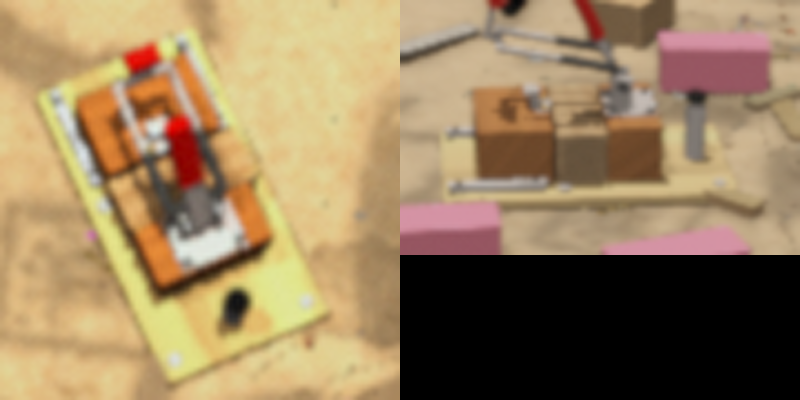

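```bash
cat > h.py <<'E'
from station import *
import numpy as np, cv2
from scipy.optimize import least_squares
def proj(n,P):
    c=get_calibration(n); P=np.atleast_2d(P); q=P@c["world_to_cam"][:3,:3].T+c["world_to_cam"][:3,3]
    s=q[:,:2]/q[:,2:]; s=s*(1+c["k1"]*(s**2).sum(1,keepdims=True))
    return s@np.diag([c["mtx"][0,0],c["mtx"][1,1]])+c["mtx"][:2,2]
def J2W(j,P): # j=x,y,yaw ; P jig coords
    P=np.atleast_2d(P); c,s=np.cos(j[2]),np.sin(j[2])
    return np.c_[j[0]+c*P[:,0]-s*P[:,1], j[1]+s*P[:,0]+c*P[:,1], P[:,2]]
def blobs(img,box):
    x0,y0,x1,y1=box; h=cv2.cvtColor(img[y0:y1,x0:x1],cv2.COLOR_RGB2HSV)
    m=(((h[...,0]<6)|(h[...,0]>174))&(h[...,1]>170)&(h[...,2]>70)).astype(np.uint8)
    n,l,st,ce=cv2.connectedComponentsWithStats(m)
    return [(ce[i]+[x0,y0],st[i]) for i in range(1,n) if st[i][4]>5]
E
python3 - <<'E'
from h import *
t=cv2.imread("pics/top0.png")[:,:,::-1].copy(); s=cv2.imread("pics/side0.png")[:,:,::-1].copy()
print("top",blobs(t,(310,196,370,270))); print("side",blobs(s,(285,195,380,260)))
o=lambda x,y:(295+(x+.5)/4.444-.5,196+(y+.5)/4.444-.5)
C=np.array([o(38,97),o(190,28),o(328,315),o(170,385)])
# plate 238x130 top z=.012, centre offset in x unknown (b); order: +x left, +x right ...
rest=np.array(o(237,300)); rs=np.array([280+295/3.636,215+98/3.636])
def P(b): return np.array([[b+.119,.065,.012],[b+.119,-.065,.012],[b-.119,-.065,.012],[b-.119,.065,.012]])
def f(p):
    j=p[:3]; return np.r_[(proj("top",J2W(j,P(p[3])))-C).ravel(),(proj("top",J2W(j,[[-.062,0,.072]]))[0]-rest),(proj("side",J2W(j,[[-.062,0,.072]]))[0]-rs)]
r=least_squares(f,[.5,0,.3,.03]); print(r.x,np.degrees(r.x[2]),r.fun.round(1))
b=s[185:265,285:385]; cv2.imwrite("pics/crop2.png",cv2.resize(b,(800,640),interpolation=cv2.INTER_CUBIC)[:600,:,::-1])
E
```

```text
top [(array([326.55555556, 208.74074074]), array([13, 10,  8,  6, 27], dtype=int32)), (array([336.10588235, 229.51764706]), array([23, 26,  8, 16, 85], dtype=int32))]
side [(array([369.5, 204. ]), array([83,  8,  4,  3, 12], dtype=int32)), (array([330.13793103, 216.15517241]), array([39, 11, 12, 20, 58], dtype=int32)), (array([306.23333333, 212.5       ]), array([19, 14,  5,  8, 30], dtype=int32))]
[ 0.54619269 -0.06807872  0.34559528  0.0277381 ] 19.80115103970494 [-1.2 -0.3  0.7 -0.3  0.5  0.1 -0.9  0.8 -0.3  0.2 -0.1 -3.2]
```

View pics/crop2.png

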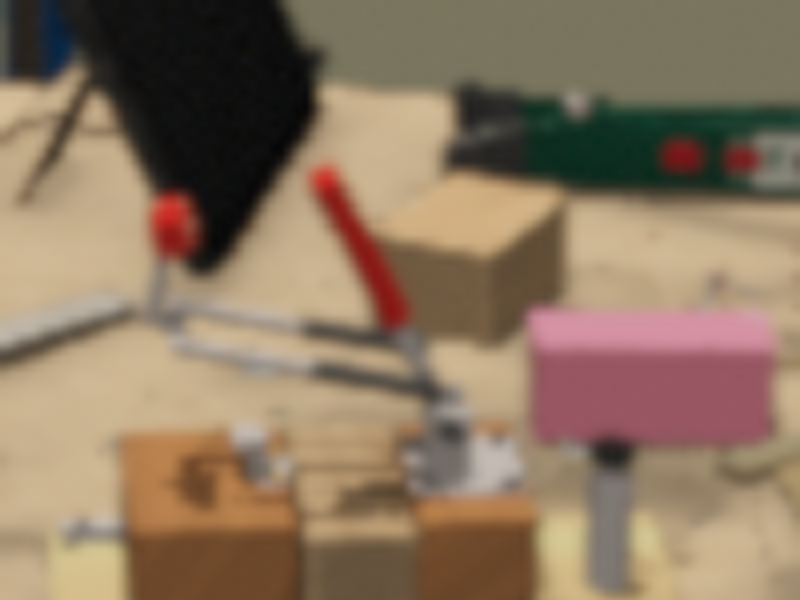

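Crop: the barrel is at side (306,212), the lever tip at (325,207), the keeper lip at (315,239) and the rest at (361,241). The red lever stands at about 120° in the picture with the loop raised in front of it. I'll fit all of this together.

```bash
cat > fit.py <<'E'
from h import *
def lev(j,a,d): return J2W(j,[[d*np.cos(a),0,.083+d*np.sin(a)]])[0]
def loopgrip(j,a,b,x=.102,z=.036): # b = loop x-axis elevation angle in jig xz
    return J2W(j,[[.022*np.cos(a)+x*np.cos(b)-z*np.sin(b),0,.083+.022*np.sin(a)+x*np.sin(b)+z*np.cos(b)]])[0]
if __name__=="__main__":
    o=lambda x,y:(295+(x+.5)/4.444-.5,196+(y+.5)/4.444-.5)
    q=lambda x,y:(285+(x+.5)/8-.5,185+(y+.5)/8-.5)
    def res(p):
        x,y,w,b,a,l,hr,kx,jx=p; j=(x,y,w)
        T=lambda P,px:(proj("top",P)[0]-px); S=lambda P,px:(proj("side",P)[0]-px); J=lambda *P:J2W(j,[P])
        R=[T(J(b+.119,.065,.012),o(38,97)),T(J(b+.119,-.065,.012),o(190,28)),T(J(b-.119,-.065,.012),o(328,315)),T(J(b-.119,.065,.012),o(170,385)),
        T(J(-.062,0,hr),o(237,299)),S(J(-.062,0,hr-.003),q(612,452)),
        T(lev(j,a,.075),(336.1,229.5)),S(lev(j,a,.075),(330.1,216.2)),S(lev(j,a,.108),q(323,178)),
        T(loopgrip(j,a,l),(326.6,208.7)),S(loopgrip(j,a,l),(306.2,212.5)),
        S(J(jx+.0325,.045,.062),q(133,528)),S(J(jx-.0325,.045,.062),q(298,530)),
        T(J(jx+kx-.0013,0,.0785),o(157,126)),S(J(jx+kx-.0013,0,.0785),q(246,433))]
        return np.r_[np.ravel(R),(hr-.072)/.002,(kx+.007)/.008,(jx-.089)/.001]
    r=least_squares(res,[.546,-.068,.345,.028,1.1,.1,.072,-.007,.089],x_scale=[.1,.1,1,.1,1,1,.01,.01,.01],loss="soft_l1")
    p=r.x; np.save("p.npy",p); print(p.round(4),np.degrees(p[[2,4,5]])); f=res(p)
    print(f[:30].reshape(-1,2).round(1).tolist(),f[30:].round(2))
    j=p[:3]; print("grip",loopgrip(j,p[4],p[5]),"bar",loopgrip(j,p[4],p[5],.092,0),"lip",J2W(j,[[p[8]+p[7]+.0045,0,.0785]]))
E
python3 fit.py
```

```text
[ 0.5455 -0.0687  0.3511  0.0286  1.101   0.2165  0.0711 -0.0126  0.089 ] [20.113903   63.08504199 12.40587794]
[[-1.3, -0.1], [0.5, -0.4], [0.7, -0.1], [-0.6, 0.8], [0.0, 0.6], [0.1, -1.2], [-0.3, 0.6], [-0.6, -1.2], [-0.5, -1.2], [-0.2, 0.6], [-0.2, -0.0], [-0.9, -0.5], [1.1, -1.5], [-0.4, -0.1], [0.0, -0.6]] [-0.46 -0.7  -0.03]
grip [ 0.64117227 -0.03365508  0.15968958] bar [ 0.63926381 -0.03435401  0.12238181] lip [[ 0.62148981 -0.04086325  0.0785    ]]
```

```bash
cat >> h.py <<'E'
RPY=lambda yaw:[180,0,np.degrees(yaw)]
def st(m="",j=None):
    s=observe(); f=s["wrist_force"]
    if j is None: j=np.load("p.npy")[:3]
    c,n=np.cos(j[2]),np.sin(j[2]); d=s["position"]-[j[0],j[1],0]
    J=np.r_[c*d[0]+n*d[1],-n*d[0]+c*d[1],d[2]]; F=np.r_[c*f[0]+n*f[1],-n*f[0]+c*f[1],f[2]]
    print(m,"t%.1f"%s["t"],"tcpJ(mm)",(J*1e3).round(1),"FJ",F.round(1),"w%.1f"%(s["gripper_width"]*1e3),"ff",np.round(s["finger_force"],1)); return J,F
E
python3 - <<'E'
from fit import *
p=np.load("p.npy"); j=p[:3]; g=loopgrip(j,p[4],p[5])
movep(g+[0,0,.09],RPY(j[2])); st("above"); grip(.05,20); 
b=servo_line(g+[0,0,.010],speed=.12,guard=6); st(f"down {b}")
for n in("side","top"): cv2.imwrite(f"pics/{n}1.png",snapshot(n)[:,:,::-1])
s=cv2.imread("pics/side1.png")[165:245,260:360]; t=cv2.imread("pics/top1.png")[190:270,290:390]
cv2.imwrite("pics/c3.png",np.hstack([cv2.resize(i,(400,320),interpolation=cv2.INTER_CUBIC) for i in(s,t)]))
E
```

```text
above t2.5 tcpJ(mm) [101.4  -1.  249.7] FJ [-0.5  0.3  0.5] w85.8 ff 0.0
down False t3.8 tcpJ(mm) [102.4  -0.3 170.7] FJ [-0.2 -0.7  0.3] w50.0 ff 0.0
```

View pics/c3.png

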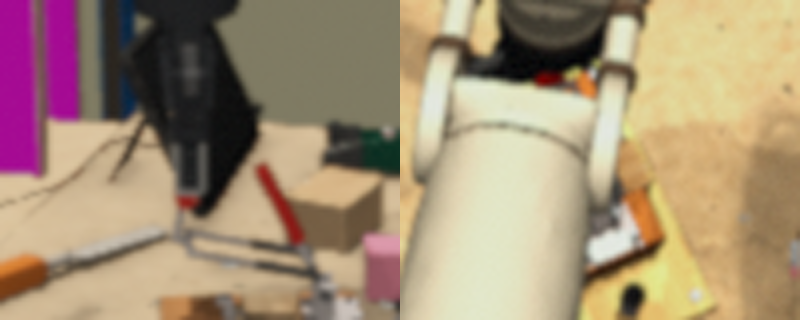

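The pads straddle the barrel, whose red bottom edge shows at c3 (188,203). I'll lower 4 mm and pinch.

```bash
python3 - <<'E'
from fit import *
p=np.load("p.npy"); j=p[:3]; g=loopgrip(j,p[4],p[5])
servo_line(g+[0,0,.006],speed=.08,guard=6); st("dn"); grip(.02,25); J,F=st("grip")
for k in range(3):
    if abs(F[1])<2: break
    s=observe()["position"]; d=np.sign(F[1])*.001
    servo_line(s+d*np.array([-np.sin(j[2]),np.cos(j[2]),0]),speed=.03); J,F=st("y")
E
```

```text
dn t4.1 tcpJ(mm) [1.018e+02 1.000e-01 1.656e+02] FJ [ 0.4 -0.3 -0.9] w50.3 ff 0.0
grip t4.5 tcpJ(mm) [102.   -0.2 165.9] FJ [-0.6 -0.4  0.3] w22.5 ff 24.8
```

```bash
cat >> fit.py <<'E'
def link(cx,cz): # crossbar axis in jig (m) -> lever a, loop b, barrel (jig)
    x,z=cx,cz-.083; D=np.hypot(x,z); g=np.arccos((.022**2+D*D-.092**2)/(2*.022*D)); a=np.arctan2(z,x)+g
    b=np.arctan2(z-.022*np.sin(a),x-.022*np.cos(a))
    return a,b,np.r_[.022*np.cos(a)+.102*np.cos(b)-.036*np.sin(b),0,.083+.022*np.sin(a)+.102*np.sin(b)+.036*np.cos(b)]
def tcp(j,cx,cz): return J2W(j,[link(cx,cz)[2]])[0]+[0,0,.006]
E
python3 - <<'E'
from fit import *
j=np.load("p.npy")[:3]
for cx,cz in[(.0985,.115),(.097,.105),(.096,.095),(.096,.085),(.096,.078)]:
    a,b,B=link(cx,cz); print(cx,cz,np.degrees([a,b]).round(0),(B*1e3).round(1)); 
    st(str(servo_line(tcp(j,cx,cz),speed=.04,guard=15)))
z=.076
while z>.060:
    servo_line(tcp(j,.096,z),speed=.02); J,F=st("cz %.4f"%z)
    if z<.0775 and F[2]>0: pass
    if F[2]>7: break
    z-=.002
E
```

```text
0.0985 0.115 [71.  7.] [104.   0. 152.]
False t4.8 tcpJ(mm) [106.1  -0.4 159.1] FJ [ 5.3 -0.4  2.8] w22.4 ff 25.1
0.097 0.105 [77.  0.] [106.8   0.  141.1]
False t5.3 tcpJ(mm) [109.3  -0.4 148.5] FJ [7.3 0.2 4.3] w22.5 ff 25.6
0.096 0.095 [78. -6.] [109.7   0.  129.8]
False t5.7 tcpJ(mm) [ 1.113e+02 -1.000e-01  1.363e+02] FJ [5.4 0.2 2.4] w22.3 ff 24.8
0.096 0.085 [ 74. -12.] [113.3   0.  118.1]
False t6.2 tcpJ(mm) [ 1.133e+02 -1.000e-01  1.233e+02] FJ [ 3.4 -1.6  1.3] w22.7 ff 24.4
0.096 0.078 [ 70. -16.] [115.6   0.  109.8]
False t6.5 tcpJ(mm) [1.151e+02 1.000e-01 1.149e+02] FJ [ 2.1 -2.5  0.1] w22.2 ff 24.4
cz 0.0760 t6.8 tcpJ(mm) [1.156e+02 1.000e-01 1.129e+02] FJ [ 0.5 -1.9  0.7] w22.5 ff 24.5
cz 0.0740 t7.1 tcpJ(mm) [1.166e+02 1.000e-01 1.106e+02] FJ [-0.2 -2.1  0. ] w22.4 ff 24.5
cz 0.0720 t7.4 tcpJ(mm) [1.174e+02 1.000e-01 1.082e+02] FJ [-0.8 -1.7  0.6] w22.5 ff 24.5
cz 0.0700 t7.6 tcpJ(mm) [1.180e+02 1.000e-01 1.058e+02] FJ [-1.2 -1.6  0.4] w22.6 ff 24.5
cz 0.0680 t7.9 tcpJ(mm) [118.6   0.  103.5] FJ [-0.9 -1.8 -0. ] w22.5 ff 24.6
cz 0.0660 t8.2 tcpJ(mm) [119.5  -0.2 101.9] FJ [-2.3 -1.2  4.1] w22.6 ff 25.1
cz 0.0640 t8.5 tcpJ(mm) [120.8  -0.3 100.7] FJ [-2.7  0.6  9.3] w22.4 ff 30.2
```

```bash
python3 - <<'E'
from fit import *
j=np.load("p.npy")[:3]
servo_line(tcp(j,.096,.0668),speed=.02); st("lift")
s=snapshot("side")[195:270,280:380]; cv2.imwrite("pics/c4.png",cv2.resize(s,(800,600),interpolation=cv2.INTER_CUBIC)[:,:,::-1])
q=lambda P:((proj("side",J2W(j,[P]))[0]-[280,195]+.5)*8-.5).round()
print(q([.096,.02,.0668]),q([.081,.008,.0785]),q([.0765,.008,.0735]))
E
```

```text
lift t8.8 tcpJ(mm) [1.197e+02 1.000e-01 1.023e+02] FJ [ 2.8 -0.4  0.5] w22.3 ff 29.4
[233. 401.] [272. 357.] [284. 369.]
```

View pics/c4.png

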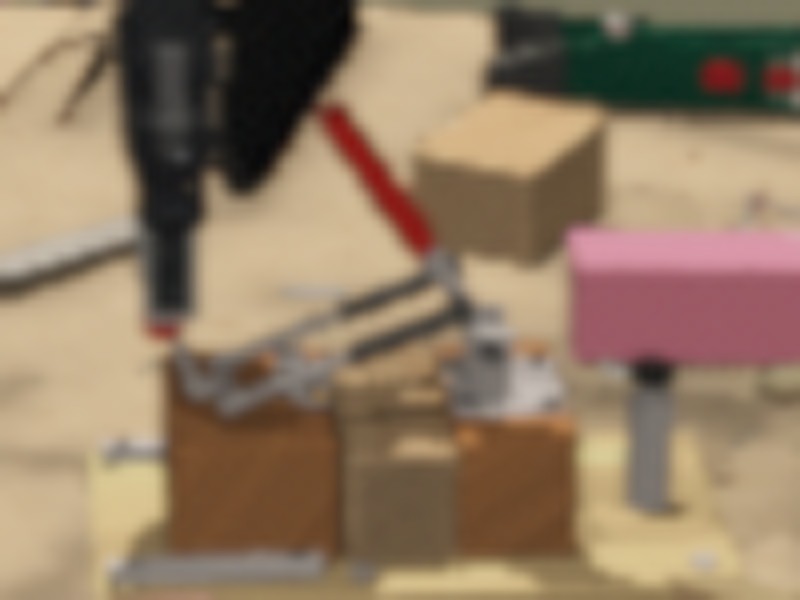

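The crossbar lies on the jaw at c4 (230,405), clear beyond the lip at (270,360), as the model predicts. Next I draw back.

```bash
python3 - <<'E'
from fit import *
j=np.load("p.npy")[:3]
cx=.096; fs=[]
while cx>.072:
    cx-=.001; servo_line(tcp(j,cx,.0668),speed=.02); J,F=st("cx %.3f"%cx); fs.append(F[0])
    if len(fs)>5 and fs[-1]>np.median(fs[3:-1])+2.5: break
E
```

```text
cx 0.095 t9.1 tcpJ(mm) [119.5  -0.  102.6] FJ [6.5 0.  0.9] w22.6 ff 29.3
cx 0.094 t9.3 tcpJ(mm) [ 1.192e+02 -1.000e-01  1.028e+02] FJ [7.5 0.2 1.4] w22.0 ff 29.3
cx 0.093 t9.6 tcpJ(mm) [ 1.186e+02 -1.000e-01  1.028e+02] FJ [6.8 0.5 1.5] w22.7 ff 29.4
cx 0.092 t9.8 tcpJ(mm) [ 1.176e+02 -1.000e-01  1.027e+02] FJ [6.7 0.9 0.8] w22.9 ff 29.4
cx 0.091 t10.1 tcpJ(mm) [ 1.166e+02 -1.000e-01  1.026e+02] FJ [ 6.5 -0.8  2.1] w22.6 ff 29.4
cx 0.090 t10.3 tcpJ(mm) [ 1.155e+02 -1.000e-01  1.025e+02] FJ [ 6.9 -0.3  2. ] w22.3 ff 29.4
cx 0.089 t10.6 tcpJ(mm) [ 1.146e+02 -1.000e-01  1.024e+02] FJ [6.3 0.6 2. ] w22.4 ff 29.4
cx 0.088 t10.8 tcpJ(mm) [ 1.135e+02 -1.000e-01  1.022e+02] FJ [6.  0.3 0.7] w22.6 ff 29.4
cx 0.087 t11.1 tcpJ(mm) [112.5  -0.5 102.2] FJ [ 6.3 -1.   1.1] w22.7 ff 28.8
cx 0.086 t11.3 tcpJ(mm) [111.5  -0.5 102.2] FJ [ 5.7 -1.2  0.8] w22.6 ff 28.8
cx 0.085 t11.6 tcpJ(mm) [110.4  -0.4 102.1] FJ [ 4.6 -1.9  1.6] w22.6 ff 28.8
cx 0.084 t11.8 tcpJ(mm) [109.4  -0.4 102.1] FJ [ 4.8 -0.4  2.2] w22.5 ff 28.8
cx 0.083 t12.1 tcpJ(mm) [108.3  -0.4 102. ] FJ [ 4.9 -1.2  1.1] w22.3 ff 28.8
cx 0.082 t12.3 tcpJ(mm) [107.2  -0.4 102. ] FJ [ 5.2 -1.7  1.1] w22.6 ff 28.8
cx 0.081 t12.6 tcpJ(mm) [105.9  -0.4 102. ] FJ [ 5.5 -1.3  1.3] w22.6 ff 28.8
cx 0.080 t12.8 tcpJ(mm) [104.4  -0.3 101.8] FJ [ 4.7 -2.2  0.8] w22.4 ff 28.8
cx 0.079 t13.1 tcpJ(mm) [103.   -0.2 101.6] FJ [ 4.8 -1.1  1.5] w22.7 ff 28.8
cx 0.078 t13.3 tcpJ(mm) [101.7  -0.2 101.6] FJ [ 3.3 -2.2  1.4] w22.2 ff 28.8
cx 0.077 t13.6 tcpJ(mm) [100.8  -0.2 101.8] FJ [ 3.4 -2.   1.9] w22.1 ff 28.8
cx 0.076 t13.8 tcpJ(mm) [ 99.9  -0.2 102.1] FJ [ 5.2 -2.6  1.7] w22.0 ff 28.8
cx 0.075 t14.1 tcpJ(mm) [ 9.910e+01 -1.000e-01  1.024e+02] FJ [ 6.8 -1.9  1. ] w22.6 ff 28.7
cx 0.074 t14.3 tcpJ(mm) [ 98.8  -0.2 102.8] FJ [ 8.9 -2.  -0.5] w22.6 ff 28.6
```

```bash
python3 - <<'E'
from fit import *
j=np.load("p.npy")[:3]; st()
s=snapshot("side")[195:270,280:380]; cv2.imwrite("pics/c5.png",cv2.resize(s,(800,600),interpolation=cv2.INTER_CUBIC)[:,:,::-1])
print(np.degrees(link(.077,.0668)[:2]),(link(.077,.0668)[2]*1e3).round(1))
E
```

```text
t14.3 tcpJ(mm) [ 98.8  -0.2 102.8] FJ [ 8.9 -2.  -0.5] w22.6 ff 28.6
[109.22335154 -23.69601051] [100.6   0.   95.7]
```

View pics/c5.png

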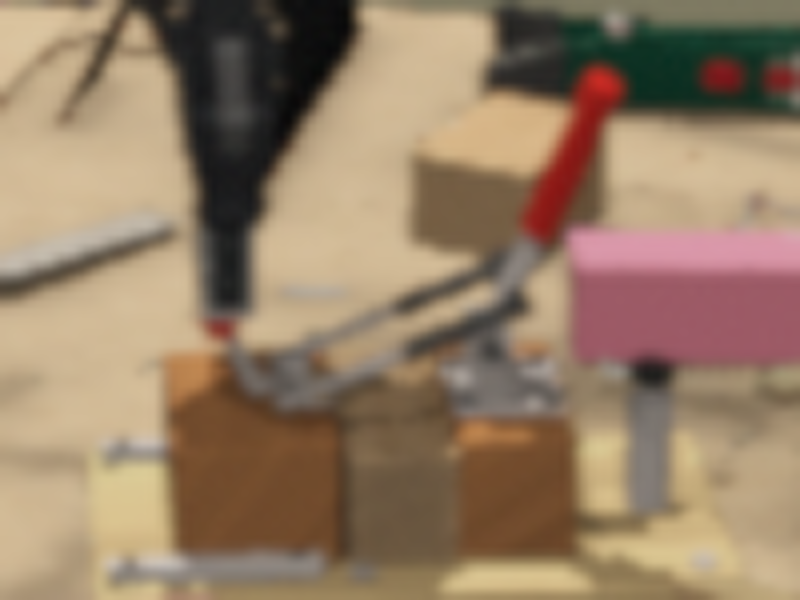

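The crossbar is against the post under the lip at c5 (285,385), and the lever is at about 110°. The draw force rose by about 5 N and stopped there, so the loop is seated. I'll release, back off and push the lever.

```bash
cat > push.py <<'E'
from fit import *
j=np.load("p.npy")[:3]
def tip(th,r=.080,off=.006): # TCP for finger's lower -x corner on lever's upper face
    c=np.r_[r*np.cos(th)+off*np.sin(th),0,.083+r*np.sin(th)-off*np.cos(th)]
    return J2W(j,[c+[.011,0,.025]])[0]
E
python3 - <<'E'
from push import *
p=observe()["position"]; grip(.048); st("open")
servo_line(p+[0,0,.09],speed=.15); grip(0.0); st("up")
servo_line(tip(1.75,.08,.016),speed=.15); st("pre")
s=snapshot("side")[175:265,270:390]; cv2.imwrite("pics/c6.png",cv2.resize(s,(800,600),interpolation=cv2.INTER_CUBIC)[:,:,::-1])
E
```

```text
open t14.8 tcpJ(mm) [ 96.1   0.6 101.3] FJ [0.  0.1 0.3] w48.2 ff 0.0
up t16.0 tcpJ(mm) [ 98.7  -0.2 192.7] FJ [ 0.1 -0.5  0.1] w0.3 ff 0.0
pre t16.8 tcpJ(mm) [ 13.1  -0.2 190. ] FJ [-0.3 -0.2 -0. ] w-0.0 ff 0.0
```

View pics/c6.png

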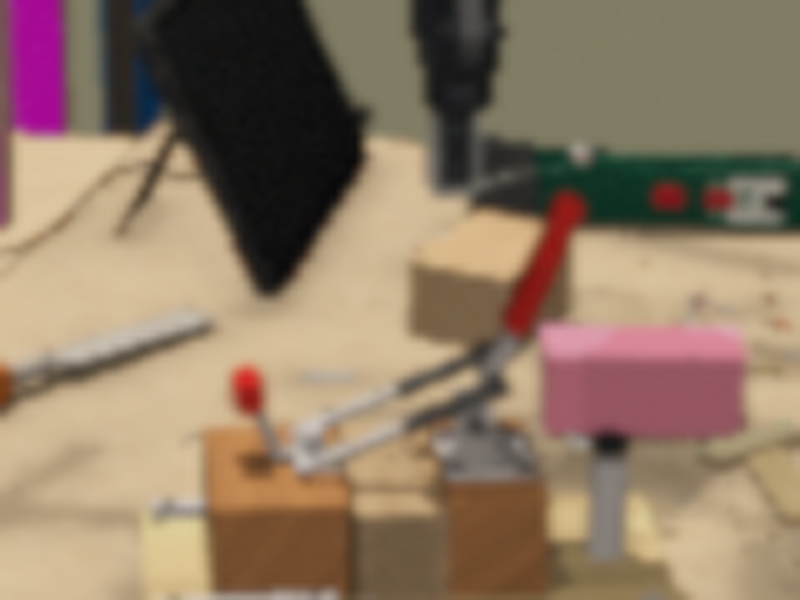

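```bash
python3 - <<'E'
from push import *
q=lambda P:((proj("side",P)[0]-[270,175]+.5)*6.667-.5).round()
for d in(105,110,115,120,125): a=np.radians(d); print(d,q(lev(j,a,.105)),q(lev(j,a,.042)))
J=lambda *P:q(J2W(j,[P]))
print("tip",J(.0131,0,.165),"bar near/far",J(.077,.02,.0668),J(.077,-.02,.0668),"lip",J(.081,.008,.0785),"barrel",J(.0988,0,.0957))
E
```

```text
105 [541. 191.] [500. 323.]
110 [561. 197.] [508. 325.]
115 [580. 204.] [516. 328.]
120 [598. 213.] [523. 332.]
125 [616. 223.] [530. 335.]
tip [448. 236.] bar near/far [304. 466.] [298. 429.] lip [293. 431.] barrel [251. 389.]
```

The side view puts the lever at about 113°, with the crossbar and barrel where the model says they should be, so the loop is still hooked. The fingertips look shorter than 25 mm, so I'll push part way and calibrate from the lever's observed angle.

```bash
sed -i 's/off=.006)/off=.006,L=.016)/; s/\.011,0,\.025/.011,0,L/' push.py; cat >> push.py <<'E'
def leverangle():
    b=[x for x in blobs(snapshot("side"),(290,180,390,262))]
    # lever blob: largest, low distance to lever arc
    best=None
    for c,s in b:
        for a in np.radians(np.arange(90,190,.5)):
            e=np.linalg.norm(proj("side",lev(j,a,.075))[0]-c)
            if s[4]>25 and (best is None or e<best[0]): best=(e,np.degrees(a),s[4])
    return best
E
python3 - <<'E'
from push import *
print(leverangle())
servo_line(tip(1.7,.075,.016),speed=.1)
for th in np.radians([108,112,116,120,125,130,135,140]):
    servo_line(tip(th,.075),speed=.06); J,F=st("th %.0f"%np.degrees(th))
    if np.linalg.norm(F)>12: break
print(leverangle())
E
```

```text
(np.float64(0.08791107897629097), np.float64(113.0), np.int32(88))
th 108 t17.7 tcpJ(mm) [-6.700e+00 -1.000e-01  1.724e+02] FJ [ 0.9 -0.   0.1] w-0.1 ff 0.0
th 112 t17.9 tcpJ(mm) [-1.170e+01  1.000e-01  1.706e+02] FJ [-0.1  0.2  0.4] w0.2 ff 0.0
th 116 t18.2 tcpJ(mm) [-1.670e+01  1.000e-01  1.689e+02] FJ [-0.3  0.   0.8] w-0.3 ff 0.0
th 120 t18.4 tcpJ(mm) [-21.6   0.  166.8] FJ [ 0.3 -0.7 -0.2] w-0.1 ff 0.0
th 125 t18.7 tcpJ(mm) [-2.760e+01  1.000e-01  1.636e+02] FJ [-0.9 -0.5 -0.7] w0.1 ff 0.0
th 130 t19.0 tcpJ(mm) [-3.31e+01  1.00e-01  1.60e+02] FJ [-0.4  0.2  0.4] w0.2 ff 0.0
th 135 t19.2 tcpJ(mm) [-38.3   0.2 155.9] FJ [ 0.3 -0.5  0.2] w-0.1 ff 0.0
th 140 t19.5 tcpJ(mm) [-43.1   0.2 151.3] FJ [-0.   0.7 -0.5] w0.2 ff 0.0
(np.float64(1.402086412189775), np.float64(134.0), np.int32(66))
```

```bash
python3 - <<'E'
from push import *
im=snapshot("side"); s=im[175:265,270:390]; cv2.imwrite("pics/c7.png",cv2.resize(s,(800,600),interpolation=cv2.INTER_CUBIC)[:,:,::-1])
print(blobs(im,(290,180,390,262)))
E
```

```text
[(array([369.63636364, 203.90909091]), array([78, 23,  4,  3, 11], dtype=int32)), (array([357.72727273, 219.40909091]), array([61, 31, 16, 17, 66], dtype=int32)), (array([307.93333333, 231.33333333]), array([17, 49,  3,  6, 15], dtype=int32))]
```

View pics/c7.png

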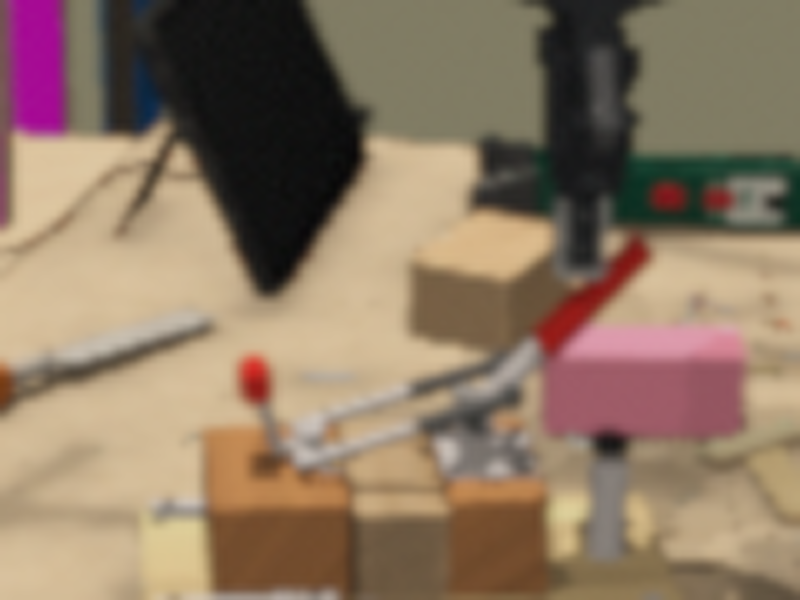

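Lever at about 135°. The crossbar is still at the keeper, c7 (297,460), and the barrel is barely moved. I'll go on, tracking the lever angle by its tip and watching the force and the barrel blob.

```bash
cat >> push.py <<'E'
def look():
    im=snapshot("side"); x0,y0,x1,y1=290,180,400,265; h=cv2.cvtColor(im[y0:y1,x0:x1],cv2.COLOR_RGB2HSV)
    m=((h[...,0]<6)|(h[...,0]>174))&(h[...,1]>170)&(h[...,2]>70)
    v,u=np.nonzero(m); u=u+x0; v=v+y0; A=np.radians(np.arange(100,192,.5)); r=np.linspace(.045,.106,25)
    # score: share of samples along the lever's axis that are red
    sc=[]
    for a in A:
        q=proj("side",np.array([lev(j,a,d) for d in r])); sc.append(sum(m[min(max(int(round(y))-y0,0),y1-y0-1),min(max(int(round(x))-x0,0),x1-x0-1)] for x,y in q))
    sc=np.array(sc); k=sc>=sc.max()-1; bar=[c.round(1).tolist() for c,s in blobs(im,(298,222,318,250))]
    return "lever %.0f (%d/25)"%(np.degrees(A[k].mean()),sc.max()),bar
E
python3 - <<'E'
from push import *
print(look())
for d in range(144,172,4):
    servo_line(tip(np.radians(d),.075),speed=.05); J,F=st("th %.0f"%d); print("  ",look())
    if np.linalg.norm(F)>12: break
E
```

```text
('lever 135 (24/25)', [[307.9, 231.3]])
th 144 t19.9 tcpJ(mm) [-4.640e+01  1.000e-01  1.477e+02] FJ [-1.  -0.7  0.5] w-0.2 ff 0.0
   ('lever 138 (23/25)', [[307.9, 231.3]])
th 148 t20.2 tcpJ(mm) [-4.970e+01  1.000e-01  1.435e+02] FJ [-0.8 -0.2  0.2] w-0.1 ff 0.0
   ('lever 142 (23/25)', [[308.0, 231.2]])
th 152 t20.5 tcpJ(mm) [-52.7   0.2 139.1] FJ [-0.6  0.6 -0.1] w0.0 ff 0.0
   ('lever 146 (23/25)', [[308.1, 230.9]])
th 156 t20.8 tcpJ(mm) [-55.4   0.2 134.6] FJ [-0.4  1.3 -0.5] w0.1 ff 0.0
   ('lever 150 (24/25)', [[308.2, 230.9]])
th 160 t21.1 tcpJ(mm) [-57.8   0.2 129.9] FJ [0.1 0.4 1. ] w-0.3 ff 0.0
   ('lever 154 (23/25)', [[308.6, 230.9]])
th 164 t21.4 tcpJ(mm) [-59.7   0.2 125. ] FJ [-0.1  0.5 -0.4] w-0.0 ff 0.0
   ('lever 157 (24/25)', [[308.9, 230.9]])
th 168 t21.7 tcpJ(mm) [-61.4   0.2 120. ] FJ [ 0.  -0.   0.8] w0.2 ff 0.0
   ('lever 162 (22/25)', [[309.0, 231.0]])
```

The lever follows with a 6° lag, which gives a fingertip length L≈8 mm. The barrel's track (307,233 to 309,231) matches a crossbar held at the keeper. I'll continue in fine steps to the snap.

```bash
python3 - <<'E'
from push import *
for d in (164,166,168,170,172,174,176,178):
    servo_line(tip(np.radians(d),.075,L=.008),speed=.04); J,F=st("th %.0f"%d); l=look(); print("  ",l, observe()["joint_torque"].round(1))
    if np.linalg.norm(F)>12 or float(l[0].split()[1])>179: break
E
```

```text
th 164 t22.0 tcpJ(mm) [-5.940e+01  1.000e-01  1.173e+02] FJ [-0.1  0.2 -0. ] w0.0 ff 0.0
   ('lever 163 (23/25)', [[309.0, 231.0]]) [ -0.  -33.2 -29.7  -0.    0.    0. ]
th 166 t22.3 tcpJ(mm) [-6.050e+01  1.000e-01  1.148e+02] FJ [ 0.5 -0.2  0.5] w-0.3 ff 0.0
   ('lever 165 (23/25)', [[309.1, 230.7]]) [ -0.  -33.2 -29.7   0.   -0.   -0. ]
th 168 t22.6 tcpJ(mm) [-6.130e+01  1.000e-01  1.122e+02] FJ [ 0.2 -0.2 -0.5] w-0.0 ff 0.0
   ('lever 168 (24/25)', [[309.1, 230.7]]) [ -0.  -33.2 -29.6  -0.   -0.   -0. ]
th 170 t22.9 tcpJ(mm) [-6.200e+01  1.000e-01  1.097e+02] FJ [-0.1 -0.4  0.3] w-0.1 ff 0.0
   ('lever 170 (22/25)', [[309.1, 230.7]]) [ -0.  -33.2 -29.5  -0.   -0.   -0. ]
th 172 t23.2 tcpJ(mm) [-6.260e+01  1.000e-01  1.072e+02] FJ [-0.3  0.   1. ] w0.2 ff 0.0
   ('lever 171 (24/25)', [[309.1, 230.6]]) [ -0.  -33.2 -29.4  -0.   -0.   -0. ]
th 174 t23.5 tcpJ(mm) [-6.310e+01  1.000e-01  1.046e+02] FJ [-0.3 -0.4  0.4] w0.1 ff 0.0
   ('lever 174 (23/25)', [[309.5, 230.6]]) [ -0.  -33.2 -29.3  -0.   -0.   -0. ]
th 176 t23.8 tcpJ(mm) [-6.35e+01  1.00e-01  1.02e+02] FJ [ 0.1 -0.2 -0.8] w-0.0 ff 0.0
   ('lever 175 (23/25)', [[309.5, 230.6]]) [ -0.  -33.2 -29.2  -0.   -0.   -0. ]
th 178 t24.1 tcpJ(mm) [-63.9   0.1  99.4] FJ [ 0.2 -0.8 -1.1] w0.2 ff 0.0
   ('lever 178 (24/25)', [[309.5, 230.5]]) [ -0.  -33.2 -29.   -0.   -0.   -0. ]
```

No snap and no felt force is suspicious. I'll back off and take a composite look at the keeper.

```bash
python3 - <<'E'
from push import *
p=observe()["position"]; servo_line(p+[0,0,.06],speed=.2); servo_line(p+np.r_[J2W(j,[[-.13,0,0]])[0][:2]-j[:2],.11],speed=.25); st("away"); print(look())
S=snapshot("side"); T=snapshot("top"); np.save("pics/S.npy",S); np.save("pics/T.npy",T)
a=cv2.resize(S[218:268,295:375],(800,500),interpolation=cv2.INTER_CUBIC)[:300]
a=cv2.resize(S[220:250,295:375],(800,300),interpolation=cv2.INTER_CUBIC)
b=cv2.resize(T[200:260,305:375],(350,300),interpolation=cv2.INTER_CUBIC)
T0=cv2.imread("pics/top0.png")[:,:,::-1]; c=cv2.resize(T0[200:260,305:375],(350,300),interpolation=cv2.INTER_CUBIC)
o=np.zeros((600,800,3),np.uint8); o[:300]=a; o[300:,:350]=b; o[300:,400:750]=c
cv2.imwrite("pics/c8.png",o[:,:,::-1])
q=lambda P:((proj("side",P)[0]-[295,220]+.5)*10-.5).round()
J=lambda *P:q(J2W(j,[P]))
for z in(.0665,.070,.082): print("bar near",z,J(.0755,.02,z),"far",J(.0755,-.02,z))
print("lip end top",J(.0805,.008,.0785),J(.0805,-.008,.0785))
E
```

```text
away t25.4 tcpJ(mm) [-193.7    0.5  208.5] FJ [ 0.5  0.3 -0.3] w0.1 ff 0.0
('lever 176 (24/25)', [[309.6, 230.5]])
bar near 0.0665 [211. 250.] far [202. 195.]
bar near 0.07 [211. 239.] far [202. 184.]
bar near 0.082 [211. 201.] far [201. 147.]
lip end top [191. 196.] [188. 175.]
```

View pics/c8.png

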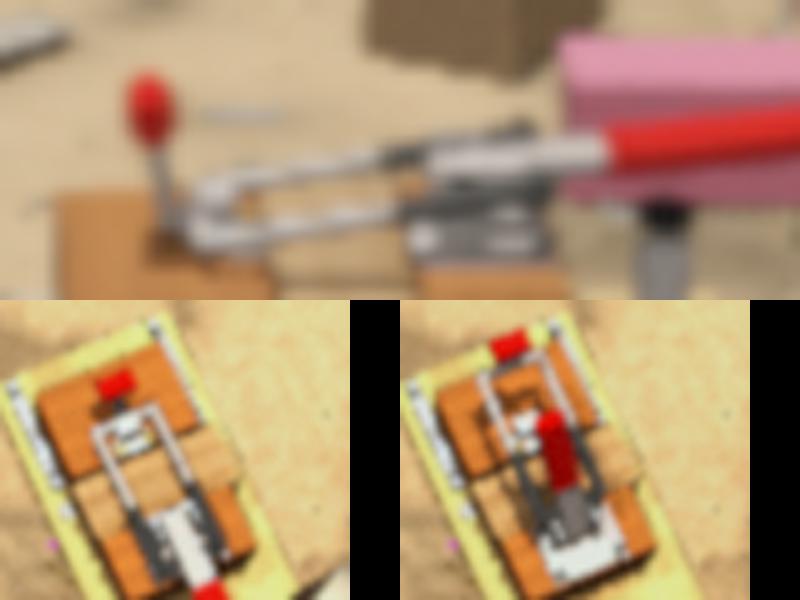

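The crossbar is in front of the post and under the lip at c8 (200,210). The lever is at about 176°, possibly just short of the 3.06 rad snap. I'll push on carefully.

```bash
python3 - <<'E'
from push import *
servo_line(tip(np.radians(172),.075,.03,L=.008),speed=.2); st("pre"); print(look())
for d in (174,176,177,178,179,180,181,182):
    g=servo_line(tip(np.radians(d),.075,L=.008),speed=.03,guard=6); J,F=st("th %.0f %s"%(d,g)); l=look(); print("  ",l)
    if g or float(l[0].split()[1])>182.5: break
p=observe()["position"]; servo_line(p+[0,0,.06],speed=.2); st("up"); print(look())
E
```

```text
pre t26.4 tcpJ(mm) [-59.2  -0.  131.3] FJ [-0.9  0.5  0.4] w-0.5 ff 0.0
('lever 176 (24/25)', [[309.6, 230.5]])
th 174 False t27.5 tcpJ(mm) [-6.28e+01 -1.00e-01  1.05e+02] FJ [ 0.2 -0.1 -0.5] w-0.4 ff 0.0
   ('lever 176 (24/25)', [[309.5, 230.5]])
th 176 False t27.8 tcpJ(mm) [-6.350e+01  1.000e-01  1.021e+02] FJ [-0.3  0.7 -1. ] w-0.2 ff 0.0
   ('lever 176 (24/25)', [[309.5, 230.5]])
th 177 False t28.1 tcpJ(mm) [-6.360e+01  1.000e-01  1.008e+02] FJ [ 0.2 -0.4  0.4] w0.6 ff 0.0
   ('lever 178 (24/25)', [[309.5, 230.5]])
th 178 False t28.4 tcpJ(mm) [-63.8   0.   99.5] FJ [ 0.4 -0.6 -0. ] w-0.2 ff 0.0
   ('lever 178 (24/25)', [[309.5, 230.5]])
th 179 False t28.7 tcpJ(mm) [-63.9   0.   98.3] FJ [0.1 0.1 0. ] w0.2 ff 0.0
   ('lever 178 (24/25)', [[309.7, 230.4]])
th 180 False t29.0 tcpJ(mm) [-64.    0.1  96.9] FJ [-0.1  0.9 -0.3] w0.1 ff 0.0
   ('lever 180 (24/25)', [[309.7, 230.4]])
th 181 False t29.3 tcpJ(mm) [-64.2   0.   95.6] FJ [-1.6  0.1 -0.3] w-0.2 ff 0.0
   ('lever 180 (24/25)', [[309.7, 230.2]])
th 182 False t29.6 tcpJ(mm) [-64.2   0.1  94.3] FJ [-0.1 -0.4  0.3] w-0.1 ff 0.0
   ('lever 182 (24/25)', [[309.8, 230.3]])
up t30.1 tcpJ(mm) [-64.   -0.2 154.7] FJ [-0.8  0.1 -0.2] w-0.0 ff 0.0
('lever 180 (24/25)', [[309.7, 230.2]])
```

```bash
python3 - <<'E'
from push import *
T=np.load("pics/T.npy"); S=np.load("pics/S.npy")
bt=[(c.round(1),s[4]) for c,s in blobs(T,(310,200,345,235))]; bs=[(c.round(1),s[4]) for c,s in blobs(S,(298,222,318,250))]; print(bt,bs)
def sol(pt,ps):
    return least_squares(lambda v:np.r_[proj("top",J2W(j,[v]))[0]-pt,proj("side",J2W(j,[v]))[0]-ps],[.1,0,.1]) 
r=sol(bt[0][0],bs[0][0]); print("barrel",(r.x*1e3).round(1),r.fun.round(2))
x,z=r.x[0],r.x[2]
# loop pin at lever 176..180; stretch s: (102+s,36) rotated
for d in(172,176,180):
    a=np.radians(d); dx,dz=x-.022*np.cos(a),z-.083-.022*np.sin(a); R=np.hypot(dx,dz); X=np.sqrt(R*R-.036**2); b=np.arctan2(dz,dx)-np.arctan2(.036,X)
    print(d,"stretch mm %.1f"%((X-.102)*1e3),"b %.1f"%np.degrees(b),"bar",np.round([(.022*np.cos(a)+(X-.01)*np.cos(b))*1e3,(.083+.022*np.sin(a)+(X-.01)*np.sin(b))*1e3],1))
# jaw shift between start and now (phase correlation on jaw top edge region, side)
S0=cv2.imread("pics/side0.png")[:,:,::-1]
for nm,(x0,y0,x1,y1) in{"jaw":(298,248,322,262),"offcut":(323,248,335,262),"fence":(336,248,354,262)}.items():
    A=S0[y0:y1,x0:x1].astype(np.float32).mean(2); best=None
    g=cv2.cvtColor(S0,cv2.COLOR_RGB2GRAY).astype(np.float32); h=cv2.cvtColor(S,cv2.COLOR_RGB2GRAY).astype(np.float32)
    print(nm,cv2.phaseCorrelate(g[y0:y1,x0:x1],h[y0:y1,x0:x1]))
E
```

```text
[(array([327.9, 216.8]), np.int32(29))] [(array([309.5, 230.5]), np.int32(18))]
barrel [ 92.2  -1.8 102.4] [ 0.01  0.05 -0.05 -0.01]
172 stretch mm 7.4 b -10.1 bar [76.  68.7]
176 stretch mm 7.8 b -9.3 bar [76.5 68.5]
180 stretch mm 8.1 b -8.5 bar [77.  68.3]
jaw ((0.21219195083681086, 0.2943841472853119), 1.0295225428210364)
offcut ((0.35368732817807214, 0.6777431939483813), 0.5308012975586786)
fence ((0.3634368631145328, 0.29791178859943734), 1.0477605327411934)
```

Triangulation gives about 8 mm of stretch with the crossbar at (77, 68.5) mm, so the loop is hooked and tensioned. The side view has about 1 px of vertical bias, so I'll take a finer lever angle from the blob centroid.

```bash
cat >> push.py <<'E'
def fine(im=None,dv=1.1):
    im=snapshot("side") if im is None else im
    c,s=max(((c,s) for c,s in blobs(im,(325,195,385,262)) if s[4]>25),key=lambda t:t[1][4])
    r=least_squares(lambda a:(proj("side",lev(j,a[0],.075))[0]+[0,dv]-c),[3.0]); return np.degrees(r.x[0]).round(1),r.fun.round(1),c.round(1),s
E
python3 - <<'E'
from push import *
print("start",fine(cv2.imread("pics/side0.png")[:,:,::-1].copy()))
S0=np.load("pics/S.npy"); print("S",fine(S0)); im=snapshot("side"); np.save("pics/S2.npy",im); print("now",fine(im))
# vertical profile through rest column: brightness/red
q=proj("side",J2W(j,[[-.062,0,.071]]))[0]; print("rest px",q); u=int(round(q[0]))
for v in range(225,250): print(v,im[v,u].tolist(),im[v,u+3].tolist(),S0[v,u].tolist())
E
```

```text
start (np.float64(64.5), array([-0.2, -0.4]), array([330.2, 216.3]), array([ 0, 11, 11, 20, 57], dtype=int32))
S (np.float64(173.2), array([-0.5,  0. ]), array([366.1, 233.5]), array([31, 36, 21,  6, 87], dtype=int32))
now (np.float64(177.7), array([0.2, 0. ]), array([365.5, 235.3]), array([31, 38, 20,  5, 73], dtype=int32))
rest px [361.22772653 238.98705773]
225 [220, 155, 171] [220, 155, 171] [220, 155, 172]
226 [219, 153, 170] [219, 154, 171] [220, 154, 171]
227 [215, 148, 164] [215, 148, 165] [215, 148, 164]
228 [197, 128, 143] [198, 129, 143] [197, 128, 143]
229 [170, 102, 113] [170, 102, 114] [170, 101, 114]
230 [159, 92, 103] [159, 92, 104] [161, 91, 103]
231 [158, 91, 103] [158, 91, 102] [179, 84, 93]
232 [156, 85, 95] [154, 82, 92] [208, 62, 64]
233 [150, 61, 67] [146, 55, 60] [216, 50, 44]
234 [147, 37, 37] [147, 35, 31] [205, 45, 38]
235 [154, 31, 27] [155, 31, 27] [171, 36, 32]
236 [153, 33, 28] [151, 31, 26] [142, 39, 40]
237 [140, 33, 32] [140, 37, 37] [139, 63, 71]
238 [124, 44, 47] [139, 61, 68] [142, 79, 88]
239 [99, 51, 55] [139, 77, 86] [111, 64, 71]
240 [54, 33, 35] [110, 73, 72] [58, 35, 38]
241 [24, 22, 20] [107, 90, 74] [27, 25, 23]
242 [42, 40, 36] [123, 108, 86] [42, 39, 37]
243 [78, 72, 67] [137, 120, 96] [78, 72, 68]
244 [111, 105, 100] [143, 127, 105] [113, 106, 101]
245 [129, 122, 117] [148, 131, 111] [128, 122, 117]
246 [134, 127, 122] [150, 134, 113] [134, 127, 121]
247 [135, 128, 122] [153, 136, 114] [134, 127, 122]
248 [135, 128, 122] [167, 147, 119] [135, 128, 122]
249 [134, 127, 122] [189, 168, 129] [134, 127, 121]
```

The lever is at about 177.7°, a couple of degrees short of the pad. I'll press on in small guarded steps.

```bash
python3 - <<'E'
from push import *
servo_line(tip(np.radians(180),.075,L=.008),speed=.1,guard=5); st("180"); print(fine())
for d in (181.5,182.5,183.3,184,184.7,185.4,186,186.6):
    g=servo_line(tip(np.radians(d),.075,L=.008),speed=.01,guard=4); J,F=st("th %.1f %s"%(d,g)); l=fine(); print("  ",l[0],l[2])
    if g or F[2]>4: break
p=observe()["position"]; servo_line(p+[0,0,.06],speed=.2); im=snapshot("side"); print("up",fine(im)[0],fine(im)[2]); sleep(.3); im=snapshot("side"); np.save("pics/S3.npy",im);print("up",fine(im)); print(blobs(im,(298,222,318,250)),[im[v,361].tolist() for v in range(233,243)])
E
```

```text
180 t30.9 tcpJ(mm) [-63.8  -0.2  97.3] FJ [-0.1  0.2 -0.1] w-0.2 ff 0.0
(np.float64(178.5), array([-0.5, -0. ]), array([366.2, 235.7]), array([32, 39, 20,  5, 71], dtype=int32))
th 181.5 False t31.3 tcpJ(mm) [-64.1  -0.   95.2] FJ [ 0.   0.5 -0.9] w-0.2 ff 0.0
   178.6 [366.3 235.7]
th 182.5 False t31.7 tcpJ(mm) [-64.2   0.   93.7] FJ [-0.  -0.3  1. ] w-0.2 ff 0.0
   178.9 [366.9 235.8]
th 183.3 False t32.0 tcpJ(mm) [-64.3   0.   92.6] FJ [0.9 0.3 0.2] w0.1 ff 0.0
   179.6 [366.5 236.1]
th 184.0 False t32.3 tcpJ(mm) [-64.3   0.   91.7] FJ [0.3 0.1 0. ] w-0.1 ff 0.0
   181.1 [365.6 236.7]
th 184.7 False t32.6 tcpJ(mm) [-64.3   0.   90.8] FJ [ 0.5 -0.9 -0.2] w-0.0 ff 0.0
   181.6 [366.3 237. ]
th 185.4 False t32.9 tcpJ(mm) [-64.3   0.   89.8] FJ [ 0.6 -0.2  0.2] w0.3 ff 0.0
   182.9 [366.  237.5]
th 186.0 False t33.2 tcpJ(mm) [-64.2   0.1  89.1] FJ [-0.4 -0.1  0.3] w-0.1 ff 0.0
   183.6 [365.9 237.8]
th 186.6 False t33.5 tcpJ(mm) [-64.2   0.   88.3] FJ [ 0.2 -0.2  0. ] w0.2 ff 0.0
   183.9 [365.8 237.9]
up 183.4 [365.4 237.6]
up (np.float64(183.4), array([0.2, 0. ]), array([365.4, 237.6]), array([32, 40, 19,  6, 78], dtype=int32))
[(array([309.93333333, 230.33333333]), array([11,  6,  3,  6, 15], dtype=int32))] [[158, 91, 103], [154, 82, 92], [145, 55, 59], [145, 32, 30], [154, 29, 26], [150, 30, 26], [129, 24, 21], [83, 19, 17], [39, 22, 21], [42, 39, 36]]
```

```bash
python3 - <<'E'
from push import *
servo_line(tip(np.radians(186),.075,L=.008),speed=.1,guard=5)
for d in np.arange(186.6,192,.5):
    g=servo_line(tip(np.radians(d),.075,L=.008),speed=.01,guard=4); J,F=st("th %.1f %s"%(d,g)); l=fine(); print("  ",l[0],l[2])
    if g or F[2]>2.5: break
p=observe()["position"]; servo_line(p+[0,0,.06],speed=.2); im=snapshot("side"); np.save("pics/S4.npy",im);print("up",fine(im)); st()
print(blobs(im,(298,222,318,250)),[im[v,361].tolist() for v in range(233,243)])
E
```

```text
th 186.6 False t35.4 tcpJ(mm) [-63.9  -0.3  88.9] FJ [0.5 1.1 0.1] w0.0 ff 0.0
   185.3 [365.7 238.4]
th 187.1 False t35.7 tcpJ(mm) [-64.2   0.   87.7] FJ [ 0.6 -1.  -0.1] w-0.2 ff 0.0
   185.5 [365.9 238.6]
th 187.6 False t36.0 tcpJ(mm) [-64.2   0.1  87. ] FJ [ 0.2 -0.1  0.4] w-0.2 ff 0.0
   185.5 [366.  238.6]
th 188.1 False t36.3 tcpJ(mm) [-64.   -0.1  86.4] FJ [-0.1  0.1 -0. ] w0.3 ff 0.1
   185.8 [366.  238.7]
th 188.6 False t36.6 tcpJ(mm) [-64.   -0.1  86.1] FJ [-2.4  1.8  4.6] w-0.2 ff 2.3
   186.0 [365.8 238.7]
up (np.float64(185.2), array([0.1, 0. ]), array([365.4, 238.3]), array([31, 41, 20,  6, 79], dtype=int32))
 t37.1 tcpJ(mm) [-64.4   0.4 145.1] FJ [ 0.3  0.1 -0.7] w0.2 ff 0.0
[(array([310.    , 230.1875]), array([11,  6,  3,  6, 16], dtype=int32))] [[158, 90, 102], [158, 90, 101], [153, 77, 87], [142, 45, 49], [146, 30, 27], [154, 30, 26], [145, 26, 24], [121, 25, 21], [70, 22, 20], [43, 36, 33]]
```

The 4.6 N contact means the lever is now on the pad, at about 185° (3.23 rad). I'll withdraw and verify the hook numerically before handing in.

```bash
python3 - <<'E'
from push import *
p=observe()["position"]; servo_line(p+np.r_[J2W(j,[[-.13,0,0]])[0][:2]-j[:2],.06],speed=.25); sleep(.5); st("away")
S=snapshot("side"); T=snapshot("top"); l=fine(S); print(l)
bt=blobs(T,(310,200,345,226)); bs=blobs(S,(298,222,318,250)); print([(c.round(1),s[4]) for c,s in bt+bs])
dv=np.array([0,1.1])
r=least_squares(lambda v:np.r_[proj("top",J2W(j,[v]))[0]-bt[0][0],proj("side",J2W(j,[v]))[0]+dv-bs[0][0]],[.1,0,.1]); x,z=r.x[0],r.x[2]; print((r.x*1e3).round(1),r.fun.round(2))
a=np.radians(l[0]); dx,dz=x-.022*np.cos(a),z-.083-.022*np.sin(a); R=np.hypot(dx,dz); X=np.sqrt(R*R-.036**2); b=np.arctan2(dz,dx)-np.arctan2(.036,X)
print("stretch mm %.1f"%((X-.102)*1e3),"b %.1f"%np.degrees(b),"bar",((.022*np.cos(a)+(X-.01)*np.cos(b))*1e3,(.083+.022*np.sin(a)+(X-.01)*np.sin(b))*1e3))
E
```

```text
away t38.4 tcpJ(mm) [-194.3    0.5  205. ] FJ [-0.1 -0.5 -0.6] w-0.1 ff 0.0
(np.float64(184.8), array([0.1, 0. ]), array([365.5, 238.2]), array([31, 41, 20,  6, 88], dtype=int32))
[(array([327.8, 217.3]), np.int32(29)), (array([310. , 230.2]), np.int32(16))]
[ 90.3  -0.3 107.3] [-0.03 -0.12  0.11  0.03]
stretch mm 7.5 b -5.1 bar (np.float64(77.15943464874336), np.float64(72.33734643563476))
```

```bash
python3 -c "
from station import *
print(finish_job())"
```

```text
the job is handed in; nothing more can be done
None
```

I hooked the loop behind the keeper, put the lever on its rubber rest at about 185°, and handed the job in at about 38 s; the images show the loop hooked and drawn out about 7.5 mm. I never felt the 4–8 N push or saw the lever snap over, its first firm contact with the rest was 4.6 N, and the draw-back force peaked at about 9 N (about 5 N above the hinge drag).

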